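# Seat a camera lens's iris ring on its stop by feel, then clamp it

## Task

The upward-looking inspection camera on the bench needs its iris set and locked. With closed fingers, push the orange knob of the slim iris ring round, anticlockwise seen from above, until its lever meets the red sprung stop pin, and press it home there for a moment with about 9 newtons, never more than 15 (so push the knob, do not pinch it); do not touch the fixed rings above and below it. Then swing the blue clamp knob anticlockwise as far as it goes to lock the setting, leaving the iris lever at the stop and the loose things on the bench where they are.

Things in the scene. Friction and masses are not known exactly. Their poses are not given: they have to be found in the camera images.
- iris_knob (a point): middle of the upright orange knob on the iris ring's lever: a round post, 9 mm in diameter, 30 mm tall, standing 48 mm from the lens axis; this point is 150 mm above the bench, 12 mm below the knob's top. The knob rises from the lever, whose top is 12.5 mm below this point; the side of the upper fixed ring is 12.5 mm inward of the knob's surface.
- iris_arm (a point): point in the middle of the iris ring's flat silver lever (8 mm wide, 6 mm thick), 38 mm from the lens axis, 134.5 mm above the bench, on the line from the axis to the orange knob. When the lever touches the stop pin this point is 7 mm from the point stop_pin.
- stop_pin (a point): point on the axis of the red upright stop pin (6 mm in diameter), 38 mm from the lens axis, 134.5 mm above the bench; its top is 3.5 mm higher. Its place round the lens differs each time. It is sprung: once the lever is on it, it gives about 1 mm at the orange knob for each further 4.3 N of push, and returns, with the lever on it, when let go.
- lens_axis (a point): point on the upright axis of the lens, 150 mm above the bench, level with the middle of the orange knob. The iris ring, a slim knurled silver ring 61 mm in diameter and 8 mm thick, flush between two fixed rings, turns about it and stays where it is left: pushing its knob takes 3 to 5 N. At the start its lever has 0.75 to 1.2 rad to go, anticlockwise from above, to the stop pin.
- front_ring: fixed black ring and lens front above the iris ring, with a thin yellow line: 62 mm in diameter, from 141 to 160 mm above the bench. Origin on the lens axis, 50 mm above the bench.
- rear_ring: fixed black ring below the iris ring: 62 mm in diameter, from 117 to 130 mm above the bench. Origin on the lens axis, 50 mm above the bench.
- clamp_knob (a point): middle of the upright blue knob at the end of the clamp lever: a round post, 11 mm in diameter, 28 mm tall, 42 mm from the lever's pivot; this point is 145 mm above the bench, 12 mm below the knob's top; the lever's top is 10 mm below this point. It stands on the robot's right of the lens.
- clamp_pivot (a point): point on the upright pivot axis of the clamp lever, 145 mm above the bench, level with the middle of the blue knob; the pivot stands on a 22 mm square grey pillar beside the lens.
- clamp (a joint): angle of the clamp lever in rad: 0 open, 1.2 fully closed against its end; grows anticlockwise seen from above. Starts between 0 and 0.25 and stays where it is left; pushing the knob takes about 4 to 5 N.
- circuit_board: loose green circuit board, 65 x 100 x 26 mm, lying on the bench; origin under its centre. A bystander.
- flux_tin: loose round tan tin, 52 mm in diameter, 22 mm tall; origin under its centre. A bystander.
- screwdriver_fine: loose small screwdriver with a blue handle, 146 mm long, lying on the bench; origin under its middle. A bystander.
- tape_roll: loose roll of black tape, 61 mm in diameter, 19 mm tall; origin under its centre. A bystander.

How it is judged:
On the way, in this order (a step that is already met when the one before it is completed fails the run):
1. the iris lever is on the stop pin and pressed home (distance between iris_arm and stop_pin below 0.0085 m and contact force between the fingers and iris above 6 N), for 0.2 s.
2. the clamp lever is swung shut (value of joint clamp above 1.05 rad), for 0.2 s.
At the end, for the whole second after the job is handed in: the iris lever still stands at the stop pin (within 1.5 mm of touching it) and the clamp lever is shut (over 1.05 of its 1.2 rad) (distance between iris_arm and stop_pin below 0.0085 m and value of joint clamp above 1.05 rad).
It fails at once if one of the fixed rings above and below the iris ring is touched (over 1.5 N) (contact force between any of the fingers, the arm and front_ring above 1.5 N or contact force between any of the fingers, the arm and rear_ring above 1.5 N).
It fails at once if the iris ring's knob is loaded with more than 15 N, pushed or pinched (contact force between any of the fingers, the arm and iris above 15 N).
It fails at once if a loose thing on the bench is moved by more than 30 mm (distance of any of circuit_board, flux_tin, screwdriver_fine, tape_roll from where it was at the start of the episode above 0.03 m).
It also fails if it takes over 66 s, if anything falls off the work surface, if the arm or the gripper's body presses on something with over 40 N, if the wrist force passes 120 N, or if a joint passes its speed limit or range.

## Robot

A 6-joint arm with a two-finger parallel gripper is mounted at the origin on a cart in front of the work surface, level with it; the furniture and walls round the work are solid. World frame = base frame: x ahead of the robot, y to its left, z up, the work surface at z = 0. Lengths are in m, angles in rad, forces in N, time in s.
With the tool pointing down it reaches from about 0.325 to 0.775 m from the base axis. Payload 5.5 kg.
Tool frame: the origin (TCP) lies at the centre of the arm's flange, where the gripper is bolted on; the fingertips stand 173 mm ahead of it and the grasp point (between the pads) lies 155 mm ahead of it; z points along the fingers, y is the line along which they close (so a half turn about z gives the same grasp; the last joint's range is limited). The gripper opens to 85 mm and grips with 20 to 120 N. Pads are 22 mm wide; open, the fingers measure 114 mm over their backs; the gripper's body (76 mm by 85 mm) begins 54 mm behind the grasp point. The pads swing forward as they close: fully open they stand 13 mm farther back than shut.
Start: joints at [-1.405, 0.091, 1.231, -0, 1.82, -0.057], TCP at [0.133, -0.585, 0.405] pointing down, gripper open.
Joint ranges: [-2.87, 2.87], [-0.86, 2.18], [0.17, 2.46], [-1.51, 4.65], [0.06, 2.69], [-2.65, 2.65]. Speed limits (rad/s): [2.57, 2.57, 3.01, 3.14, 3.14, 3.14].

## Interface

Orientations are given as a 3x3 rotation matrix whose columns are the frame's x, y, z axes.
In Python, from rig import readout, cams, sign_off gives the robot as it stands.
- The arm moves only by the tool jog_arm, never from a script. Its argument "moves" is a list of rows, each a list of 5 numbers: the closure, from 0 (fully open) to 1 (shut), then the shift along the tool's x, y, z in cm, then the turn about the tool's z in degrees. In form: [[gripper, tx, ty, tz, turn], ...]. A call has 1 to 20 rows; each row shifts and turns the commanded pose from where the row before left it, along the tool's axes as they then stand; what a row does not reach is not made up. A row lasts 1/12 s, in which the tool goes at most 41.7 mm and 7.16 degrees, less where a joint would pass 70% of its speed; a pose out of reach is approached as far as the arm can. A call is refused whole if a number of a shift passes 4.17 or a number of a turn 7.16, either way. A call with a gripper value outside its range is refused whole. The fingers move at their own pace and stop on an object; "newtons" is the grip in N (left out, the last holds). Time passes only in rows, so rows that do not move let the fingers close. It gives the time, the measured TCP pose, the force, the opening and the grip force at its end, in the units of the state.
- readout.get_obs(): the state, without advancing time (a new reading comes with each control period).
- cams.read_camera(name): name is "scene" or "top" or "wrist"; returns a dict with "img" (400x640x3 uint8, blue, green, red), "z_map" (400x640 float32, m along the optical axis (not along the pixel's ray), 0 where there is no reading), "camera_matrix" (3x3 intrinsics, pixels), "extrinsics" (4x4, takes a point from world to camera coordinates). Camera axes: x right, y up, looking along -z (the intrinsics and any distortion apply to the point x, -y, -z); pixel columns grow to the right and rows downward; lengths in m; the calibration is good to about 2 mm. The wrist camera is an equidistant fisheye: a pixel r from the principal point sees the ray r / f radians off the axis. A picture is of the moment at which its call begins.
- sign_off(): hands the job in; it is judged then, once.
The state is a dict: "t": time; "qpos": joint angles; "dq": joint speeds; "joint_efforts": joint torques, N m; "tcp_pos": TCP position; "orientation": TCP orientation; "force": force on the tool from outside, world axes, zero at the start; "wrist_torque": the same for the moment, N m; "grip_width": opening from 0.0 (shut) to 1.0 (fully open); "grasp_force": force on a finger pad.
Only numpy, scipy, OpenCV 4.12 (cv2) and the standard library are available. Lean on these libraries where they do the work, as an engineer would, in place of code of your own. Each camera call takes 0.05 s, during which the arm holds its last target. There are 200 camera calls.

## Working session

There is one attempt and no reset: what is moved stays moved. The work goes in short steps, Python scripts to look and compute and a tool call to move; the robot and the scene stay as the last step left them, time stands still between calls to the robot, and variables do not carry over. Pictures are saved under pics/ and viewed, at most 10 in all, crops included, and the job is handed in when it is done.

Besides the shell and the picture viewer there is one more tool, called as name([rows], argument=value, ...), one row to a line, values as JSON. jog_arm: Moves the arm, as the interface text tells. Its arguments: {"type":"object","properties":{"moves":{"type":"array"},"newtons":{"type":"number"}},"required":["moves"]}

```bash
mkdir -p pics
cat > h.py <<'E'
import numpy as np, cv2
from rig import readout, cams, sign_off
def grab(n): return cams.read_camera(n)
def deproj(c,u,v,plane):
    K=c["camera_matrix"];E=c["extrinsics"]
    d=np.array([(u-K[0,2])/K[0,0],-(v-K[1,2])/K[1,1],-1.])
    R=E[:3,:3];o=-R.T@E[:3,3];d=R.T@d
    return o+d*(plane-o[2])/d[2]
def cloud(c):
    K=c["camera_matrix"];E=c["extrinsics"];z=c["z_map"]
    v,u=np.mgrid[:z.shape[0],:z.shape[1]]
    P=np.stack([(u-K[0,2])/K[0,0]*z,-(v-K[1,2])/K[1,1]*z,-z],-1)
    return (P-E[:3,3])@E[:3,:3]
E
python3 - <<'E'
from h import *
for n in ("scene","top"):
    c=grab(n);cv2.imwrite(f"pics/{n}0.png",c["img"]);np.savez(f"{n}0.npz",**c)
    print(n,c["camera_matrix"].round(1).tolist(),c["extrinsics"].round(3).tolist(), [k for k in c])
o=readout.get_obs();print(o)
E
```

```text
scene [[429.2, 0.0, 321.5], [0.0, 429.2, 195.2], [0.0, 0.0, 1.0]] [[-0.856, -0.517, 0.007, 0.366], [0.373, -0.608, 0.7, -0.304], [-0.357, 0.602, 0.714, -0.999], [0.0, 0.0, 0.0, 1.0]] ['img', 'z_map', 'camera_matrix', 'extrinsics']
top [[500.2, 0.0, 311.9], [0.0, 500.2, 202.9], [0.0, 0.0, 1.0]] [[0.005, -1.0, 0.011, -0.092], [0.996, 0.006, 0.094, -0.489], [-0.094, 0.01, 0.995, -1.245], [0.0, 0.0, 0.0, 1.0]] ['img', 'z_map', 'camera_matrix', 'extrinsics']
{'t': 0.1, 'qpos': array([-1.40470379e+00,  9.17857500e-02,  1.23178577e+00,  1.74357791e-05,
        1.81980066e+00, -5.66895295e-02]), 'dq': array([-0.00148398, -0.00134505, -0.00536357, -0.00101233, -0.00070894,
       -0.00043227]), 'joint_efforts': array([ 3.60144077e-03, -4.60216033e+01, -4.19219542e+01,  8.52555991e-05,
        1.05669859e-02, -1.67618487e-05]), 'tcp_pos': array([ 0.13258164, -0.58521931,  0.40365089]), 'orientation': array([[ 9.75285615e-01,  2.20947713e-01, -2.77543044e-04],
       [ 2.20947856e-01, -9.75284038e-01,  1.75782822e-03],
       [ 1.17704825e-04, -1.77570712e-03, -9.99998417e-01]]), 'force': array([-0.20268247,  0.37509302,  0.62415836]), 'wrist_torque': array([ 0.02036622,  0.01707614, -0.04153388]), 'grasp_force': 0.0, 'grip_width': 1.001701808997395}
```

View pics/scene0.png

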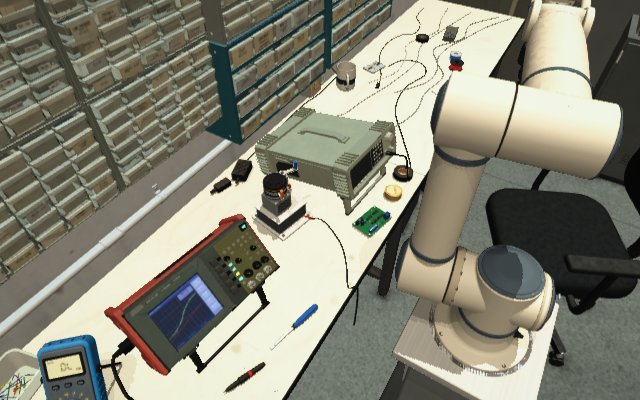

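View pics/top0.png

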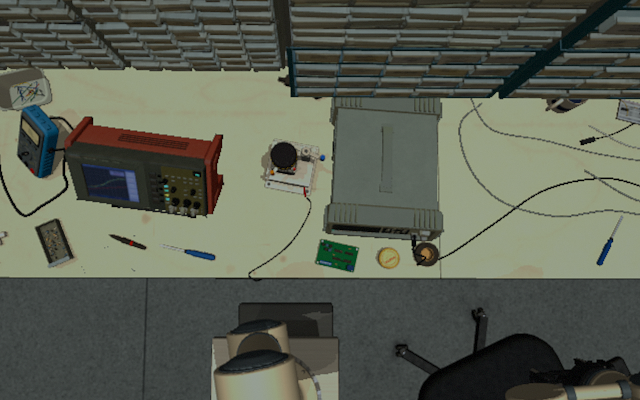

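The scene view shows the lens at about (276,188) with the blue knob behind it near (295,165). In the top view the lens is at (285,157), the blue knob at (322,158), and the grey instrument is close on the right. Next I'll zoom in.

Run:
```python
from h import *
t=dict(np.load("top0.npz"));s=dict(np.load("scene0.npz"))
a=cv2.resize(t["img"][120:210,250:345],None,fx=6,fy=6,interpolation=cv2.INTER_CUBIC)
b=cv2.resize(s["img"][150:245,240:335],None,fx=6,fy=6,interpolation=cv2.INTER_CUBIC)
a=cv2.convertScaleAbs(a,alpha=1.6)
cv2.imwrite("pics/ca.png",a);cv2.imwrite("pics/cb.png",b)
for n,c,roi in(("top",t,(120,210,250,345)),("scene",s,(150,245,240,335))):
    hsv=cv2.cvtColor(c["img"],cv2.COLOR_BGR2HSV);P=cloud(c)
    for nm,lo,hi in(("orange",(6,130,90),(20,255,255)),("red",(0,130,70),(5,255,255)),("red2",(174,130,70),(180,255,255)),("blue",(98,130,50),(125,255,255)),("yellow",(22,120,80),(35,255,255))):
        m=cv2.inRange(hsv,lo,hi);mm=np.zeros_like(m);r=roi;mm[r[0]:r[1],r[2]:r[3]]=m[r[0]:r[1],r[2]:r[3]]
        k,l,st,ce=cv2.connectedComponentsWithStats(mm)
        for i in range(1,k):
            if st[i,4]>=3:
                q=P[l==i];print(n,nm,st[i],ce[i].round(1),np.median(q,0).round(4))
    
t["z_map"][t["z_map"]==0]=9
P=cloud(t);sub=P[120:200,255:310].reshape(-1,3)
h=sub[(sub[:,2]>.145)&(sub[:,2]<.175)];print(len(h),np.median(h,0),h.min(0),h.max(0))
q=P[90:240,320:450].reshape(-1,3);q=q[(q[:,2]>.02)&(q[:,2]<.4)];print("box",q.min(0),q.max(0),np.percentile(q,[5,50,95],axis=0))
```

```text
top orange [270 170   4   4  12] [271.5 171.5] [0.548  0.004  0.1624]
top red [293 168   3   3   7] [294.  168.7] [ 0.5594 -0.0465  0.1357]
top red [304 188   2   5   5] [304.2 190. ] [ 0.5244 -0.0694  0.0087]
top red [304 194   2   3   4] [304.8 194.8] [ 0.5127 -0.072   0.0107]
top red2 [304 192   2   2   3] [304.3 192.7] [ 0.5167 -0.0694  0.007 ]
top blue [321 155   4   5  17] [322.4 157.1] [ 0.5831 -0.111   0.1559]
scene orange [280 189   4  10  33] [281.3 193.5] [0.5455 0.0044 0.1515]
scene orange [245 220   4   4   5] [246.6 221.8] [0.5451 0.1398 0.1772]
scene orange [252 230   2   2   3] [252.7 230.3] [0.5289 0.1418 0.1598]
scene red [289 184   2   4   8] [289.5 185.5] [ 0.5565 -0.0478  0.1346]
scene red [240 214   4   5  14] [241.1 216.4] [0.5585 0.1401 0.1898]
scene red [305 216   7   3  10] [308.3 216.9] [ 0.5147 -0.0723  0.0091]
scene red [255 234   3   3   3] [256. 235.] [0.5192 0.1424 0.1508]
scene blue [293 161   4   8  24] [295.  164.2] [ 0.5798 -0.1107  0.1507]
scene yellow [240 229   7   6  13] [242.9 231.8] [0.53   0.171  0.1839]
scene yellow [248 228   2   3   4] [248.2 229.2] [0.5263 0.1565 0.1806]
scene yellow [240 232  13  13  27] [246.3 237.5] [0.5202 0.1735 0.174 ]
scene yellow [251 237   5   5  12] [252.9 239. ] [0.5095 0.1644 0.1647]
scene yellow [246 239   7   6  16] [248.6 242.1] [0.512  0.1757 0.1663]
scene yellow [256 243   3   2   3] [257.  243.7] [0.5004 0.1637 0.1552]
596 [ 0.58582983 -0.02169543  0.16117691] [ 0.5438978  -0.05137211  0.14511704] [0.61713304 0.00832126 0.1693419 ]
box [ 0.39729941 -0.40372015  0.02057119] [ 0.74761715 -0.10306953  0.27191344] [[ 0.41728106 -0.36701323  0.11323095]
 [ 0.56879738 -0.25333996  0.14908101]
 [ 0.71721715 -0.14007717  0.2221049 ]]
```

View pics/ca.png

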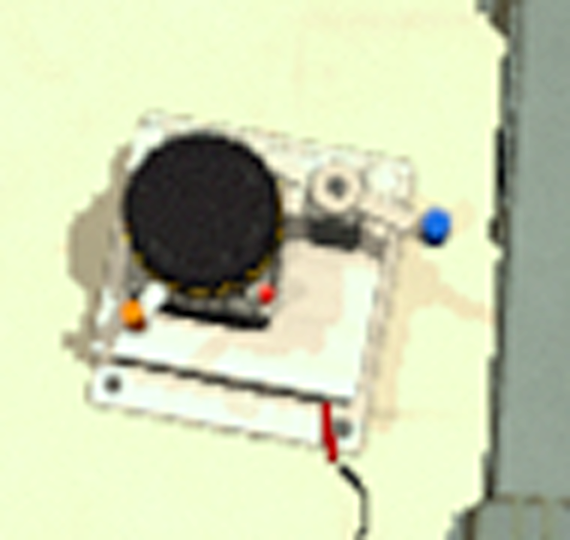

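View pics/cb.png

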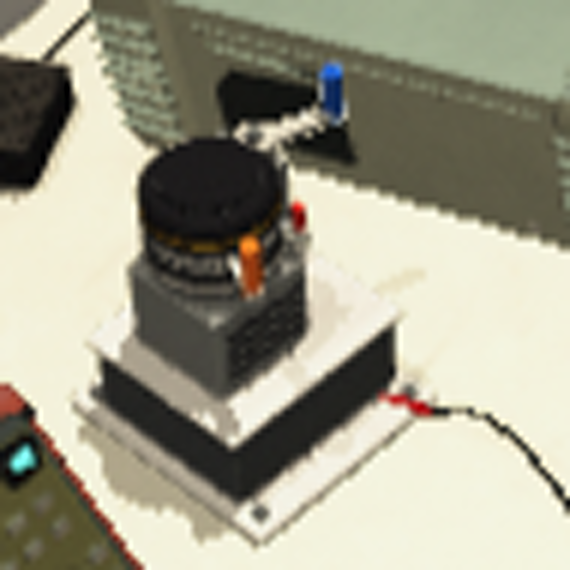

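The crops show the orange knob front-left of the lens (top px ≈ 272,172), the red pin front-right (294,169), the blue knob (322,157) and the clamp pivot (306,151). The lever sweep from orange to red is anticlockwise, as expected.

Run:
```python
from h import *
t=dict(np.load("top0.npz"));s=dict(np.load("scene0.npz"))
g=cv2.cvtColor(t["img"],cv2.COLOR_BGR2GRAY)
m=np.zeros_like(g);P=cloud(t);
m[(P[...,2]>.15)&(P[...,2]<.175)]=255;m[:, :260]=0;m[:,310:]=0;m[:125]=0;m[200:]=0
m=cv2.morphologyEx(m,cv2.MORPH_OPEN,np.ones((9,9)))
c=max(cv2.findContours(m,0,1)[0],key=cv2.contourArea);(u,v),(w,h),_=cv2.fitEllipse(c)
print("lens",u,v,w,h,deproj(t,u,v,.16), "diam",w/500*1.085)
def ray(c,u,v):
    K=c["camera_matrix"];R=c["extrinsics"][:3,:3]
    d=R.T@np.array([(u-K[0,2])/K[0,0],-(v-K[1,2])/K[1,1],-1.]);return -R.T@c["extrinsics"][:3,3],d/np.linalg.norm(d)
def tri(a,b):
    A=0;B=0
    for o,d in(a,b):
        M=np.eye(3)-np.outer(d,d);A=A+M;B=B+M@o
    return np.linalg.solve(A,B)
L=deproj(t,u,v,.16)
for n,pt,zt,ps,zs in(("orange",(271.5,171.5),.160,(281.3,193.5),.150),("red",(294,168.7),.138,(289.5,185.5),.135),("blue",(322.4,157.1),.156,(295,164.2),.148)):
    a=deproj(t,*pt,zt);b=deproj(s,*ps,zs)
    print(n,"top",a.round(4),"scene",b.round(4),"rel lens r,ang",np.hypot(*(a-L)[:2]),np.degrees(np.arctan2(*(a-L)[1::-1])))
print("pivot",deproj(t,306,150.8,.145))
q=P[120:200,325:445];print("box z rows y", [ (P[157,k].round(3).tolist()) for k in range(326,350,3)], np.percentile(q[...,2],[50,90,99]))
```

```text
lens 283.0296325683594 154.0185546875 24.815507888793945 25.692102432250977 [ 0.5883718  -0.02183951  0.16      ] diam 0.05384965211868286
orange top [0.5479 0.004  0.16  ] scene [0.5471 0.0012 0.15  ] rel lens r,ang 0.04799302123663548 147.49507958171736
red top [ 0.5583 -0.0466  0.138 ] scene [ 0.5549 -0.0462  0.135 ] rel lens r,ang 0.038951168240904645 -140.59646215163437
blue top [ 0.5826 -0.1118  0.156 ] scene [ 0.5808 -0.1121  0.148 ] rel lens r,ang 0.09018957299778362 -93.66549729979698
pivot [ 0.59919712 -0.07417664  0.145     ]
box z rows y [[0.611, -0.126, 0.005], [0.613, -0.134, -0.005], [0.594, -0.137, 0.097], [0.585, -0.141, 0.148], [0.586, -0.148, 0.142], [0.585, -0.155, 0.145], [0.585, -0.162, 0.146], [0.586, -0.169, 0.141]] [0.14346815 0.16442611 0.17208974]
```

jog_arm([
  [1,2.75,-2.5,-0.2,0],
  [1,2.75,-2.5,-0.2,0],
  [1,2.75,-2.5,-0.2,0],
  [1,2.75,-2.5,-0.2,0],
  [1,2.75,-2.5,-0.2,0],
  [1,2.75,-2.5,-0.2,0],
  [1,2.75,-2.5,-0.2,0],
  [1,2.75,-2.5,-0.2,0],
  [1,2.75,-2.5,-0.2,0],
  [1,2.75,-2.5,-0.2,0],
  [1,2.75,-2.5,-0.2,0],
  [1,2.75,-2.5,-0.2,0],
  [1,2.75,-2.5,-0.2,0],
  [1,2.75,-2.5,-0.2,0],
  [1,2.75,-2.5,-0.2,0],
  [1,2.75,-2.5,-0.2,0],
  [1,2.75,-2.5,-0.2,0],
  [1,2.75,-2.5,-0.2,0],
  [1,2.75,-2.5,-0.2,0],
  [1,2.75,-2.5,-0.2,0],
], newtons=20)

```text
t: 1.77
tcp_pos: [0.5593, 0.0258, 0.4443]
orientation: [[0.975, 0.221, -0.001], [0.221, -0.975, -0.0], [-0.001, -0.0, -1.0]]
force: [1.3, -0.4, 0.4]
grip_width: -0.001
grasp_force: 0.0
```

jog_arm([
  [1,0,0,0,6],
  [1,0,0,0,6],
  [1,0,0,0,6],
  [1,0,0,0,6],
  [1,0,0,0,6],
  [1,0,0,0,6],
  [1,0,0,0,6],
  [1,0,0,0,4],
  [1,0,0,0,0],
  [1,0,0,0,0],
])

```text
t: 2.6
tcp_pos: [0.5585, 0.024, 0.4442]
orientation: [[0.838, -0.546, -0.001], [-0.546, -0.838, -0.0], [-0.001, 0.0, -1.0]]
force: [0.3, 0.1, 0.5]
grip_width: -0.001
grasp_force: 0.0
```

Run:
```python
from h import *
c=grab("wrist");cv2.imwrite("pics/w1.png",c["img"]);np.savez("w1.npz",**c)
print(c["camera_matrix"].round(1).tolist(),c["extrinsics"].round(4).tolist(),readout.get_obs()["force"])
hsv=cv2.cvtColor(c["img"],cv2.COLOR_BGR2HSV)
for nm,lo,hi in(("orange",(6,150,90),(20,255,255)),("red",(0,150,70),(5,255,255)),("blue",(98,150,50),(125,255,255)),("yellow",(22,120,80),(35,255,255))):
    k,l,st,ce=cv2.connectedComponentsWithStats(cv2.inRange(hsv,lo,hi))
    for i in range(1,k):
        if st[i,4]>=25: print(nm,st[i],ce[i].round(1))
```

```text
[[309.7, 0.0, 320.2], [0.0, 309.7, 200.0], [0.0, 0.0, 1.0]] [[-0.5462, -0.8377, 0.0006, 0.3246], [0.7915, -0.5163, -0.327, -0.374], [0.2742, -0.1782, 0.945, -0.5668], [0.0, 0.0, 0.0, 1.0]] [-0.99069863  0.49833216 -0.02733613]
orange [344 183   9  15 100] [347.7 190.2]
orange [188 193   9  13  31] [192.2 198.3]
orange [  57  201  151   99 2588] [139.9 246.4]
orange [146 261   9   9  39] [151.  265.3]
orange [123 267  19  11  75] [134.7 272.5]
orange [104 277  17  16  83] [113.  284.2]
red [ 166  171  114  121 5572] [227.7 239.2]
red [107 243   9   9  28] [111.4 247.1]
red [ 50 262  19  71 487] [ 55.3 289.7]
red [ 90 381   9  11  57] [ 93.6 385.9]
blue [428  83  17  11 144] [436.6  88.1]
blue [470 224  15   7  27] [477.7 226.9]
blue [ 16 284  32  35 668] [ 33.6 299.1]
blue [ 43 335  16   6  32] [ 50.2 337.6]
```

View pics/w1.png

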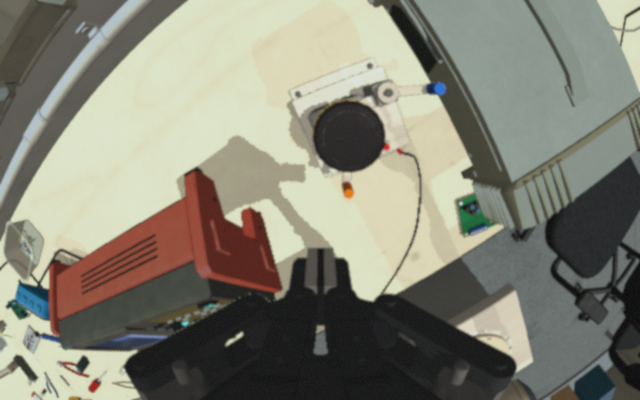

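The wrist view shows the closed fingertips at (320,255), the orange knob at (348,190), the lens at (350,136), the red pin at (387,146), the clamp pivot at (386,92) and the blue knob at (437,88). Next I'll cast fisheye rays.

```bash
cat >> h.py <<'E'
def fish(c,u,v,plane):
    K=c["camera_matrix"];E=c["extrinsics"];x,y=u-K[0,2],v-K[1,2];r=np.hypot(x,y);th=r/K[0,0]
    d=np.array([np.sin(th)*x/r,-np.sin(th)*y/r,-np.cos(th)]);R=E[:3,:3];o=-R.T@E[:3,3];d=R.T@d
    return o+d*(plane-o[2])/d[2]
E
python3 - <<'E'
from h import *
c=dict(np.load("w1.npz"));hsv=cv2.cvtColor(c["img"],cv2.COLOR_BGR2HSV)
m=(cv2.cvtColor(c["img"],cv2.COLOR_BGR2GRAY)<75).astype(np.uint8);mm=m*0;mm[95:180,305:395]=m[95:180,305:395]
mm=cv2.morphologyEx(mm,cv2.MORPH_OPEN,np.ones((15,15)))
k=max(cv2.findContours(mm,0,1)[0],key=cv2.contourArea)
pts=np.array([fish(c,*p[0],.16)[:2] for p in k]).astype(np.float32);print("lens",cv2.minEnclosingCircle(pts),cv2.fitEllipse(pts))
sub=cv2.inRange(hsv,(0,150,70),(5,255,255));ys,xs=np.nonzero(sub[135:156,375:398]);pr=(xs.mean()+375,ys.mean()+135);print(pr)
for n,p,z in(("orange mid",(347.7,190.2),.153),("red",pr,.137),("blue",(436.6,88.1),.15),("blue top",(439,88),.157),("pivot",(386,92),.145),("tipL",(306,252),.2715),("tipR",(347,260),.2715),("tipmid",(320,250),.2715)):
    print(n,fish(c,*p,z).round(4))
# orange end points
ys,xs=np.nonzero(cv2.inRange(hsv,(6,130,60),(20,255,255))[178:202,338:360]);print(np.c_[xs+338,ys+178].min(0),np.c_[xs+338,ys+178].max(0))
im=cv2.resize(c["img"][70:290,270:450],None,fx=3,fy=2.7,interpolation=cv2.INTER_CUBIC);cv2.imwrite("pics/w1c.png",cv2.convertScaleAbs(im,alpha=1.4,beta=20))
E
```

```text
lens ((0.5890035033226013, -0.024949127808213234), 0.030107585713267326) ((0.5889267325401306, -0.02431003376841545), (0.05702747032046318, 0.0583517849445343), 124.75846099853516)
(np.float64(385.625), np.float64(146.25))
orange mid [0.5476 0.0015 0.153 ]
red [ 0.5594 -0.0485  0.137 ]
blue [ 0.5833 -0.1138  0.15  ]
blue top [ 0.5836 -0.1134  0.157 ]
pivot [ 0.6024 -0.0729  0.145 ]
tipL [0.5677 0.0263 0.2715]
tipR [0.5519 0.0109 0.2715]
tipmid [0.5648 0.0195 0.2715]
[343 183] [353 197]
```

View pics/w1c.png

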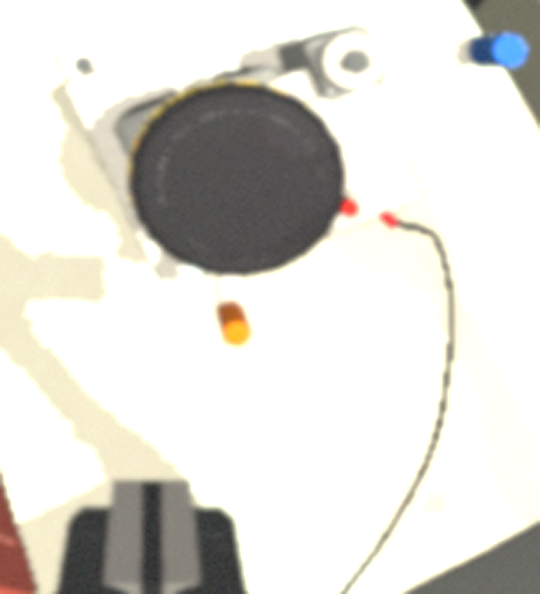

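jog_arm([
  [1,-0.1,-0.3,2,0],
  [1,0,0,2,0],
  [1,0,0,2,0],
  [1,0,0,2,0],
  [1,0,0,2,0],
  [1,0,0,1.5,0],
  [1,0,0,1,0],
  [1,0,0,0.3,0],
  [1,0,0,0,0],
  [1,0,0,0,0],
  [1,0,0,0,0],
])

```text
t: 3.57
tcp_pos: [0.5596, 0.0271, 0.3182]
orientation: [[0.837, -0.548, 0.002], [-0.548, -0.837, -0.0], [0.002, -0.001, -1.0]]
force: [-0.1, -0.7, 0.1]
grip_width: 0.0
grasp_force: 0.0
```

Run:
```python
from h import *
o=readout.get_obs();print(o["tcp_pos"],o["force"])
ims=[]
for n,(a,b,cc,d) in(("top",(120,210,250,345)),("scene",(130,225,235,330)),("wrist",(100,280,250,420))):
    c=grab(n);i=cv2.resize(c["img"][a:b,cc:d],(380,360),interpolation=cv2.INTER_CUBIC);ims.append(cv2.convertScaleAbs(i,alpha=1.4))
cv2.imwrite("pics/s2.png",cv2.resize(np.hstack(ims),(800,260)) if 0 else cv2.resize(np.hstack(ims[1:]),(760,360)))
```

```text
[0.55956429 0.02705617 0.31824371] [-0.07708476 -0.71794963  0.085089  ]
```

View pics/s2.png

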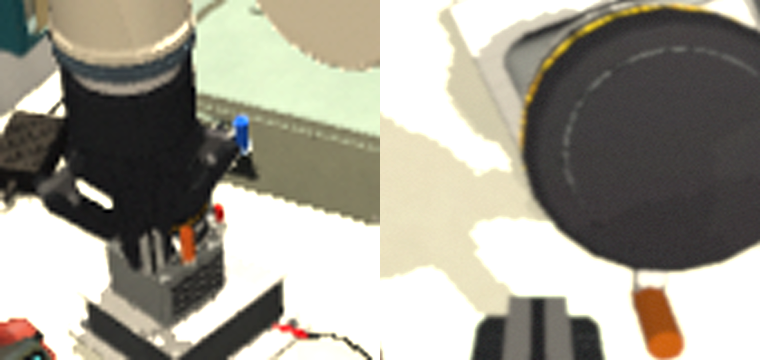

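The fingers are down left of the orange knob, clear of the ring. In the right half of the crop, the tips are at about (535,330) and the knob at (660,325). Next I'll creep towards the knob.

jog_arm([
  [1,0,0.15,0,0],
  [1,0,0.15,0,0],
  [1,0,0.15,0,0],
  [1,0,0.15,0,0],
  [1,0,0.15,0,0],
  [1,0,0.15,0,0],
  [1,0,0,0,0],
])

```text
t: 4.3
tcp_pos: [0.5542, 0.0193, 0.3167]
orientation: [[0.836, -0.548, -0.0], [-0.548, -0.836, 0.0], [-0.0, 0.0, -1.0]]
force: [-0.2, 0.6, 0.6]
grip_width: 0.002
grasp_force: 0.0
```

jog_arm([
  [1,0,0.1,0,0],
  [1,0,0.1,0,0],
  [1,0,0.1,0,0],
  [1,0,0,0,0],
])

```text
t: 4.63
tcp_pos: [0.5528, 0.0172, 0.3167]
orientation: [[0.837, -0.548, 0.0], [-0.548, -0.837, 0.001], [-0.0, -0.001, -1.0]]
force: [1.5, 2.8, -0.8]
grip_width: 0.001
grasp_force: 1.6
```

jog_arm([
  [1,0,0.1,0,0],
  [1,0,0.1,0,0],
  [1,0,0.1,0,0],
  [1,0,0,0,0],
])

```text
t: 4.97
tcp_pos: [0.551, 0.0144, 0.3167]
orientation: [[0.836, -0.548, -0.0], [-0.548, -0.836, 0.0], [-0.0, -0.0, -1.0]]
force: [1.3, 3.3, -0.5]
grip_width: 0.004
grasp_force: 1.5
```

jog_arm([
  [1,-0.05,0.18,0,-2],
  [1,-0.05,0.18,0,-2],
  [1,-0.05,0.18,0,-2],
  [1,-0.05,0.18,0,-2],
  [1,-0.05,0.18,0,-2],
  [1,-0.05,0.18,0,-2],
  [1,-0.05,0.18,0,-2],
  [1,-0.05,0.18,0,-2],
  [1,0,0,0,0],
])

```text
t: 5.72
tcp_pos: [0.5412, 0.0031, 0.3167]
orientation: [[0.955, -0.295, 0.001], [-0.295, -0.955, -0.0], [0.001, 0.0, -1.0]]
force: [2.7, 2.7, -2.2]
grip_width: -0.001
grasp_force: 1.5
```

```bash
cat >> h.py <<'E'
L=np.array([.5875,-.0235])
def st(L=L):
    o=readout.get_obs();p=o["tcp_pos"][:2]-L;x=o["orientation"][:2,0]
    a=np.arctan2(-x[1],-x[0]);er=np.array([np.cos(a),np.sin(a)]);et=np.array([-er[1],er[0]])
    f=o["force"][:2];print("t",round(o["t"],2),"yaw",np.degrees(a)%360,"r,t mm",(p@er*1e3).round(2),(p@et*1e3).round(2),"F r,t",(f@er).round(2),(f@et).round(2),"z",o["tcp_pos"][2])
E
python3 -c "
from h import *
st()"
```

```text
t 5.72 yaw 162.81849751164518 r,t mm 52.09 -11.75 F r,t -1.81 -3.35 z 0.31668662956071425
```

jog_arm([
  [1,-0.03,0.18,0,-2],
  [1,-0.03,0.18,0,-2],
  [1,-0.03,0.18,0,-2],
  [1,-0.03,0.18,0,-2],
  [1,-0.03,0.18,0,-2],
  [1,-0.03,0.18,0,-2],
  [1,-0.03,0.18,0,-2],
  [1,-0.03,0.18,0,-2],
  [1,-0.03,0.18,0,-2],
  [1,-0.03,0.18,0,-2],
  [1,-0.03,0.18,0,-2],
  [1,-0.03,0.18,0,-2],
  [1,0,0,0,0],
])

```text
t: 6.8
tcp_pos: [0.5349, -0.0177, 0.3166]
orientation: [[0.993, 0.118, -0.002], [0.118, -0.993, 0.0], [-0.002, -0.0, -1.0]]
force: [-2.1, 3.3, 1.3]
grip_width: -0.001
grasp_force: 1.5
```

```bash
python3 -c "
from h import *
st()"
```

```text
t 6.8 yaw 186.75837457545148 r,t mm 51.55 -11.99 F r,t 1.7 -3.5 z 0.31664032055661706
```

jog_arm([
  [1,-0.03,0.18,0,-2],
  [1,-0.03,0.18,0,-2],
  [1,-0.03,0.18,0,-2],
  [1,-0.03,0.18,0,-2],
  [1,0,0,0,0],
])

```text
t: 7.22
tcp_pos: [0.535, -0.025, 0.3166]
orientation: [[0.967, 0.254, -0.002], [0.254, -0.967, -0.0], [-0.002, -0.0, -1.0]]
force: [-2.9, 2.2, 1.2]
grip_width: -0.005
grasp_force: 1.5
```

jog_arm([
  [1,-0.015,0.09,0,-1],
  [1,-0.015,0.09,0,-1],
  [1,0,0,0,0],
])

```text
t: 7.47
tcp_pos: [0.5354, -0.0267, 0.3165]
orientation: [[0.957, 0.289, -0.001], [0.289, -0.957, -0.0], [-0.001, -0.0, -1.0]]
force: [-2.7, 2.0, 0.7]
grip_width: -0.003
grasp_force: 1.6
```

jog_arm([
  [1,-0.015,0.09,0,-1],
  [1,0,0,0,0],
  [1,0,0,0,0],
])

```text
t: 7.72
tcp_pos: [0.5356, -0.0276, 0.3166]
orientation: [[0.952, 0.305, -0.0], [0.305, -0.952, -0.0], [-0.0, -0.0, -1.0]]
force: [-3.6, 1.1, -0.0]
grip_width: 0.0
grasp_force: 1.5
```

jog_arm([
  [1,-0.01,0.09,0,-1],
  [1,-0.01,0.09,0,-1],
  [1,0,0,0,0],
  [1,0,0,0,0],
])

```text
t: 8.05
tcp_pos: [0.536, -0.0294, 0.3166]
orientation: [[0.941, 0.338, -0.0], [0.338, -0.941, -0.0], [-0.0, 0.0, -1.0]]
force: [-3.6, 1.7, -0.3]
grip_width: -0.002
grasp_force: 1.5
```

jog_arm([
  [1,-0.01,0.09,0,-1],
  [1,0,0,0,0],
  [1,0,0,0,0],
])

```text
t: 8.3
tcp_pos: [0.5362, -0.0303, 0.3166]
orientation: [[0.935, 0.355, -0.0], [0.355, -0.935, -0.0], [-0.0, 0.0, -1.0]]
force: [-3.9, 2.5, 0.8]
grip_width: 0.003
grasp_force: 1.5
```

jog_arm([
  [1,-0.01,0.08,0,-1],
  [1,0,0,0,0],
  [1,0,0,0,0],
])

```text
t: 8.55
tcp_pos: [0.5364, -0.031, 0.3166]
orientation: [[0.929, 0.371, -0.0], [0.371, -0.929, -0.0], [-0.0, 0.0, -1.0]]
force: [-2.7, 1.4, -0.7]
grip_width: -0.005
grasp_force: 1.5
```

```bash
python3 -c "
from h import *
st()"
```

```text
t 8.55 yaw 201.76639881591268 r,t mm 50.25 -11.94 F r,t 1.96 -2.28 z 0.3166414878944167
```

jog_arm([
  [1,-0.02,0.08,0,-1],
  [1,0,0,0,0],
  [1,0,0,0,0],
])

```text
t: 8.8
tcp_pos: [0.5365, -0.0319, 0.3166]
orientation: [[0.922, 0.387, -0.0], [0.387, -0.922, -0.0], [-0.0, 0.0, -1.0]]
force: [-3.6, 1.1, 0.1]
grip_width: -0.002
grasp_force: 1.5
```

jog_arm([
  [1,-0.02,0.08,0,-1],
  [1,0,0,0,0],
  [1,0,0,0,0],
])

```text
t: 9.05
tcp_pos: [0.5366, -0.0327, 0.3167]
orientation: [[0.915, 0.403, 0.0], [0.403, -0.915, -0.0], [0.0, 0.0, -1.0]]
force: [-2.8, 2.1, -0.3]
grip_width: -0.002
grasp_force: 1.5
```

jog_arm([
  [1,-0.01,0.07,0,0],
  [1,0,0,0,0],
  [1,0,0,0,0],
])

```text
t: 9.3
tcp_pos: [0.5369, -0.0333, 0.3167]
orientation: [[0.915, 0.403, 0.0], [0.403, -0.915, 0.0], [0.0, -0.0, -1.0]]
force: [-2.7, 2.0, 0.1]
grip_width: -0.0
grasp_force: 1.6
```

```bash
python3 -c "
from h import *
st()"
```

```text
t 9.3 yaw 203.76688452032204 r,t mm 50.3 -11.45 F r,t 1.66 -2.88 z 0.31665694387155985
```

jog_arm([
  [1,-0.02,0.08,0,-1],
  [1,0,0,0,0],
  [1,0,0,0,0],
])

```text
t: 9.55
tcp_pos: [0.5369, -0.034, 0.3166]
orientation: [[0.908, 0.42, -0.0], [0.42, -0.908, 0.001], [-0.0, -0.001, -1.0]]
force: [-3.6, 2.7, 0.4]
grip_width: -0.002
grasp_force: 2.3
```

jog_arm([
  [1,-0.02,0.08,0,-1],
  [1,0,0,0,0],
  [1,0,0,0,0],
])

```text
t: 9.8
tcp_pos: [0.537, -0.0346, 0.3166]
orientation: [[0.9, 0.436, -0.001], [0.436, -0.9, 0.001], [-0.0, -0.001, -1.0]]
force: [-5.6, 4.2, 0.7]
grip_width: 0.001
grasp_force: 3.0
```

Run:
```python
from h import *
st()
c=grab("top");s=grab("scene");w=grab("wrist")
for n,c in(("top",c),("scene",s)):
    hsv=cv2.cvtColor(c["img"],cv2.COLOR_BGR2HSV)
    for nm,lo,hi in(("or",(6,130,60),(20,255,255)),("red",(0,130,60),(5,255,255))):
        k,l,stt,ce=cv2.connectedComponentsWithStats(cv2.inRange(hsv,lo,hi))
        for i in range(1,k):
            if stt[i,4]>2 and 260<ce[i][0]<312 and 150<ce[i][1]<215: print(n,nm,stt[i],ce[i], deproj(c,*ce[i],.152 if nm=="or" else .136))
i=[cv2.resize(s["img"][165:215,255:315],(390,360),interpolation=2),cv2.resize(w["img"][140:320,280:460],(390,360),interpolation=2)]
cv2.imwrite("pics/s3.png",cv2.convertScaleAbs(np.hstack(i),alpha=1.4))
```

```text
t 9.8 yaw 205.82823699914712 r,t mm 50.31 -12.04 F r,t 3.16 -6.25 z 0.31662022729812
scene or [272 191   4   1   4] [273.5 191. ] [0.56782743 0.00573189 0.152     ]
```

View pics/s3.png

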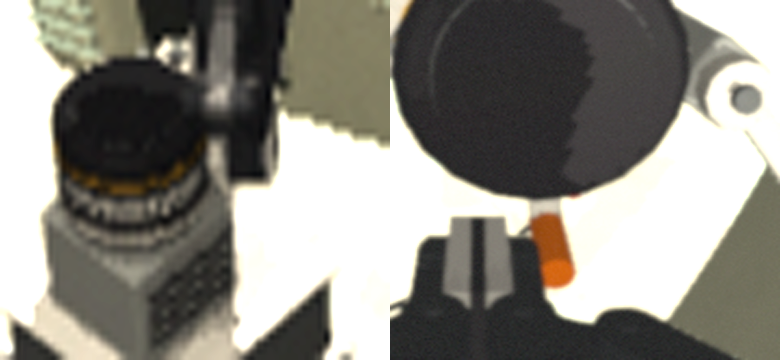

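The wrist crop shows the lever (545,205) against the red pin (575,195), with the finger on the orange knob. The force is rising, so the lever is on the stop. I'll press on a little.

jog_arm([
  [1,0,0.06,0,0],
  [1,0,0,0,0],
  [1,0,0,0,0],
  [1,0,0,0,0],
])

```text
t: 10.28
tcp_pos: [0.5372, -0.035, 0.3166]
orientation: [[0.9, 0.436, -0.001], [0.436, -0.9, 0.001], [-0.0, -0.002, -1.0]]
force: [-5.5, 5.0, -0.4]
grip_width: -0.0
grasp_force: 3.4
```

```bash
python3 -c "
from h import *
st()"
```

```text
t 10.28 yaw 205.83520193453577 r,t mm 50.3 -11.63 F r,t 2.83 -6.89 z 0.3166211916621414
```

jog_arm([
  [1,0,0.06,0,0],
  [1,0,0,0,0],
  [1,0,0,0,0],
  [1,0,0,0,0],
  [1,0,0,0,0],
  [1,0,0,0,0],
])

```text
t: 10.78
tcp_pos: [0.5374, -0.0353, 0.3166]
orientation: [[0.9, 0.436, -0.001], [0.436, -0.9, 0.002], [-0.0, -0.002, -1.0]]
force: [-4.9, 6.3, 1.4]
grip_width: -0.003
grasp_force: 3.9
```

jog_arm([
  [1,0,0.03,0,0],
  [1,0,0,0,0],
  [1,0,0,0,0],
  [1,0,0,0,0],
  [1,0,0,0,0],
  [1,0,0,0,0],
])

```text
t: 11.28
tcp_pos: [0.5375, -0.0355, 0.3166]
orientation: [[0.9, 0.436, -0.001], [0.436, -0.9, 0.002], [-0.0, -0.003, -1.0]]
force: [-6.3, 7.2, 0.6]
grip_width: 0.001
grasp_force: 4.1
```

jog_arm([
  [1,0,-0.1,0,0],
  [1,0,-0.2,0,0],
  [1,-0.1,-0.5,0,0],
  [1,-0.1,-0.5,0,0],
  [1,-0.1,-0.5,0,0],
  [1,0,0,-2,0],
  [1,0,0,-3,0],
  [1,0,0,-3,0],
  [1,0,0,-2,0],
  [1,0,0,0,0],
  [1,0,0,0,0],
])

```text
t: 12.2
tcp_pos: [0.5272, -0.0213, 0.4185]
orientation: [[0.901, 0.435, 0.004], [0.435, -0.901, -0.001], [0.004, 0.002, -1.0]]
force: [0.1, -0.4, -0.3]
grip_width: -0.002
grasp_force: 0.0
```

Run:
```python
from h import *
st();o=readout.get_obs();print(o["tcp_pos"],o["qpos"])
w=grab("wrist");hsv=cv2.cvtColor(w["img"],cv2.COLOR_BGR2HSV)
for nm,lo,hi,z in(("or",(6,130,60),(20,255,255),.152),("red",(0,130,60),(5,255,255),.137),("blue",(98,150,50),(125,255,255),.152)):
    k,l,s,ce=cv2.connectedComponentsWithStats(cv2.inRange(hsv,lo,hi))
    for i in range(1,k):
        if s[i,4]>6:
            p=fish(w,*ce[i],z)
            if abs(p[0]-.58)<.06 and -.14<p[1]<.05: print(nm,s[i],p.round(4))
# scene/top blue
c=grab("top");hsv=cv2.cvtColor(c["img"],cv2.COLOR_BGR2HSV)
for nm,lo,hi,z in(("or",(6,130,60),(20,255,255),.160),("red",(0,130,60),(5,255,255),.137),("blue",(98,130,50),(125,255,255),.156)):
    k,l,s,ce=cv2.connectedComponentsWithStats(cv2.inRange(hsv,lo,hi))
    for i in range(1,k):
        if s[i,4]>2:
            p=deproj(c,*ce[i],z)
            if abs(p[0]-.58)<.06 and -.14<p[1]<.05: print("top",nm,s[i],p.round(4))
```

```text
t 12.2 yaw 205.76735317186788 r,t mm 53.35 -28.22 F r,t 0.1 0.38 z 0.41853841101520733
[ 0.52719211 -0.02128093  0.41853841] [-1.04744027e-01 -1.02326797e-01  1.39885753e+00 -2.79016109e-04
  1.84076967e+00  1.01625652e+00]
or [321 118   3   6   8] [0.5884 0.0061 0.152 ]
or [352 189  14  18 157] [ 0.5457 -0.0476  0.152 ]
red [363 176   5   7  27] [ 0.5592 -0.0485  0.137 ]
red [349 189   4   8  21] [ 0.5431 -0.0434  0.137 ]
blue [436 183  18  17 174] [ 0.5833 -0.112   0.152 ]
top blue [321 155   4   5  15] [ 0.5824 -0.1115  0.156 ]
```

jog_arm([
  [1,0,0,0,-7],
  [1,0,0,0,-7],
  [1,0,0,0,-7],
  [1,0,0,0,-7],
  [1,0,0,0,-7],
  [1,0,0,0,-7],
  [1,-2.1,1.95,0,0],
  [1,-2.1,1.95,0,0],
  [1,-2.1,1.95,0,0],
  [1,0,0,0,0],
  [1,0,0,0,0],
  [1,0,0,0,0],
])

```text
t: 13.3
tcp_pos: [0.5575, -0.1016, 0.4152]
orientation: [[0.379, 0.926, -0.002], [0.926, -0.379, 0.001], [-0.0, -0.003, -1.0]]
force: [0.3, 1.0, 0.1]
grip_width: -0.001
grasp_force: 0.0
```

```bash
cat >> h.py <<'E'
PV=np.array([.599,-.073])
E
python3 - <<'E'
from h import *
st(PV);print(readout.get_obs()["tcp_pos"])
w=grab("wrist");hsv=cv2.cvtColor(w["img"],cv2.COLOR_BGR2HSV)
k,l,s,ce=cv2.connectedComponentsWithStats(cv2.inRange(hsv,(98,150,50),(125,255,255)))
for i in range(1,k):
    if s[i,4]>60: print(s[i],fish(w,*ce[i],.152))
E
```

```text
t 13.3 yaw 247.74990303450957 r,t mm 42.23 -27.55 F r,t -1.07 -0.16 z 0.41515465948157415
[ 0.55750959 -0.1016478   0.41515466]
[106  13   9  47 281] [0.44678397 0.10755929 0.152     ]
[351 196  13  19 177] [ 0.58311028 -0.11270385  0.152     ]
```

Next, descend 10.1 cm and push.

jog_arm([
  [1,0,-0.1,2,0],
  [1,0,0,2,0],
  [1,0,0,2,0],
  [1,0,0,2,0],
  [1,0,0,1.4,0],
  [1,0,0,0.6,0],
  [1,0,0,0,0],
  [1,0,0,0,0],
])

```text
t: 14.02
tcp_pos: [0.5567, -0.1011, 0.3174]
orientation: [[0.378, 0.926, 0.001], [0.926, -0.378, -0.0], [0.0, 0.001, -1.0]]
force: [-0.2, -0.9, -0.3]
grip_width: -0.001
grasp_force: 0.0
```

jog_arm([
  [1,0,0.2,0,0],
  [1,0,0.2,0,0],
  [1,0,0.2,0,0],
  [1,0,0.2,0,0],
  [1,0,0.2,0,0],
  [1,0,0.2,0,0],
  [1,0,0.15,0,0],
  [1,0,0.15,0,0],
  [1,0,0,0,0],
])

```text
t: 14.77
tcp_pos: [0.5705, -0.1073, 0.3168]
orientation: [[0.379, 0.926, -0.001], [0.926, -0.379, -0.0], [-0.001, -0.001, -1.0]]
force: [-4.9, -0.3, 4.4]
grip_width: 0.0
grasp_force: 2.1
```

```bash
python3 -c "
from h import *
st(PV)"
```

```text
t 14.77 yaw 247.7498400480659 r,t mm 42.58 -13.4 F r,t 2.13 -4.44 z 0.3167908053144334
```

jog_arm([
  [1,-0.06,0.22,0,-3],
  [1,-0.06,0.22,0,-3],
  [1,-0.06,0.22,0,-3],
  [1,-0.06,0.22,0,-3],
  [1,-0.06,0.22,0,-3],
  [1,-0.06,0.22,0,-3],
  [1,-0.06,0.22,0,-3],
  [1,0,0,0,0],
])

```text
t: 15.43
tcp_pos: [0.5844, -0.1154, 0.3167]
orientation: [[0.02, 1.0, -0.001], [1.0, -0.02, -0.001], [-0.001, -0.001, -1.0]]
force: [-3.3, -1.6, 2.1]
grip_width: -0.005
grasp_force: 1.9
```

```bash
python3 -c "
from h import *
st(PV)"
```

```text
t 15.43 yaw 268.8371098624782 r,t mm 42.7 -13.7 F r,t 1.67 -3.3 z 0.3166698182412051
```

jog_arm([
  [1,-0.06,0.22,0,-3],
  [1,-0.06,0.22,0,-3],
  [1,-0.06,0.22,0,-3],
  [1,-0.06,0.22,0,-3],
  [1,-0.06,0.22,0,-3],
  [1,-0.06,0.22,0,-3],
  [1,-0.06,0.22,0,-3],
  [1,-0.06,0.22,0,-3],
  [1,0,0,0,0],
])

```text
t: 16.18
tcp_pos: [0.6026, -0.1176, 0.3166]
orientation: [[-0.387, 0.922, 0.0], [0.922, 0.387, -0.002], [-0.002, -0.001, -1.0]]
force: [-3.1, -4.1, 1.9]
grip_width: 0.002
grasp_force: 2.0
```

jog_arm([
  [1,-0.04,0.15,0,-2],
  [1,-0.04,0.15,0,-2],
  [1,-0.04,0.15,0,-2],
  [1,0,0,0,0],
])

```text
t: 16.52
tcp_pos: [0.6072, -0.1167, 0.3166]
orientation: [[-0.481, 0.877, 0.0], [0.877, 0.481, -0.002], [-0.002, -0.001, -1.0]]
force: [-1.5, -4.1, 1.1]
grip_width: 0.002
grasp_force: 2.1
```

```bash
python3 -c "
from h import *
st(PV)"
```

```text
t 16.52 yaw 298.7206205721777 r,t mm 42.26 -13.86 F r,t 2.84 -3.28 z 0.3165815232312621
```

jog_arm([
  [1,-0.03,0.11,0,-1.5],
  [1,-0.03,0.11,0,-1.5],
  [1,-0.03,0.11,0,-1.5],
  [1,0,0,0,0],
])

```text
t: 16.85
tcp_pos: [0.6095, -0.1168, 0.3165]
orientation: [[-0.546, 0.838, -0.004], [0.838, 0.546, -0.004], [-0.001, -0.005, -1.0]]
force: [-9.5, -8.9, 2.7]
grip_width: 0.0
grasp_force: 6.1
```

jog_arm([
  [1,-0.03,0.11,0,-1.5],
  [1,-0.03,0.11,0,-1.5],
  [1,0,0,0,0],
])

```text
t: 17.1
tcp_pos: [0.6108, -0.1169, 0.3165]
orientation: [[-0.588, 0.809, -0.007], [0.809, 0.588, -0.006], [-0.001, -0.009, -1.0]]
force: [-14.7, -11.6, 5.2]
grip_width: -0.002
grasp_force: 9.5
```

jog_arm([
  [1,-0.03,0.11,0,-1.5],
  [1,0,0,0,0],
])

```text
t: 17.27
tcp_pos: [0.6115, -0.117, 0.3164]
orientation: [[-0.609, 0.793, -0.008], [0.793, 0.609, -0.006], [-0.0, -0.011, -1.0]]
force: [-17.7, -13.4, 5.9]
grip_width: -0.002
grasp_force: 11.1
```

jog_arm([
  [1,0,0,0,0],
  [1,0,0,0,0],
  [1,0,0,0,0],
  [1,0,-0.3,0,0],
  [1,0,-0.5,0,0],
  [1,0,-0.7,0,0],
  [1,0,0,-2,0],
  [1,0,0,-3,0],
  [1,0,0,-3,0],
  [1,0,0,-3,0],
  [1,-2,0,0,0],
  [1,-3,0,0,0],
  [1,0,0,0,0],
  [1,0,0,0,0],
])

```text
t: 18.43
tcp_pos: [0.6331, -0.1632, 0.4248]
orientation: [[-0.611, 0.791, -0.002], [0.791, 0.611, 0.001], [0.002, -0.001, -1.0]]
force: [-0.6, 0.1, 0.1]
grip_width: 0.003
grasp_force: 0.0
```

Run:
```python
from h import *
st(PV)
for n in("wrist","top"):
    w=grab(n);hsv=cv2.cvtColor(w["img"],cv2.COLOR_BGR2HSV);f=fish if n=="wrist" else deproj
    for nm,lo,hi,z in(("or",(6,130,60),(20,255,255),.152),("red",(0,130,60),(5,255,255),.137),("blue",(98,150,50),(125,255,255),.152)):
        k,l,s,ce=cv2.connectedComponentsWithStats(cv2.inRange(hsv,lo,hi))
        for i in range(1,k):
            if s[i,4]>4:
                p=f(w,*ce[i],z)
                if abs(p[0]-.59)<.07 and -.14<p[1]<.02: print(n,nm,s[i],p.round(4),np.degrees(np.arctan2(*(p[:2]-(PV if nm=="blue" else L))[::-1])))
    if n=="wrist":cv2.imwrite("pics/e.png",w["img"])
```

```text
t 18.43 yaw 307.68979454443985 r,t mm 92.26 -28.19 F r,t -0.41 -0.39 z 0.42481473854846963
wrist or [318  15  11  16 142] [ 0.5457 -0.0478  0.152 ] -149.88555874165976
wrist or [377  69   4   3   8] [ 0.6025 -0.0511  0.152 ] -61.49184133118819
wrist red [332  34   6   7  37] [ 0.5588 -0.0493  0.137 ] -138.07098647822724
wrist red [284  48  10   6  25] [ 0.5363 -0.081   0.137 ] -131.69074186081144
wrist blue [348 138  12  13 118] [ 0.624  -0.1095  0.152 ] -55.60538962115912
top blue [319 138   4   4  14] [ 0.625  -0.1075  0.152 ] -53.016543824987885
```

View pics/e.png

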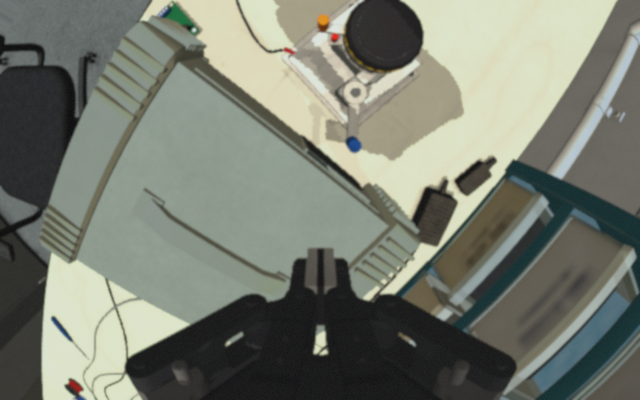

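The wrist view shows the orange knob (323,20) still against the red pin (335,37), and the blue knob (354,145) swung about 58° to its hard end. I'm handing in.

```bash
python3 -c "
from h import *
print(sign_off())"
```

```text
the job is handed in; nothing more can be done
None
```

The job is handed in, verdict not shown: the iris lever was pressed onto the stop pin at about 9 N and is still there, and the clamp lever was swung about 58° until the force rose sharply at what I take to be its end, though I could not read its angle directly.

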